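Snap a circuit board into a radio case over its two studs

TASK

Fit the circuit board into the empty bay of the open radio case: thread its two holes over the two upright brass studs, components upwards (it goes on only one way round), then press it down until both spring clips snap over its edges and it lies flat on its supports. Stop pushing once it has clicked in, do not force it, then let go and draw the gripper clear. Leave the other loose parts on the bench where they lie.

Things in the scene. Friction and masses are not known exactly. Their poses are not given: they have to be found in the camera images.
- circuit_board: Brown circuit board, 96 mm (its x) by 112 mm (its y), 3 mm thick, 70 to 140 g, lying loose and flat on the bench. Origin: centre of its underside; z up through the components. Besides the tuning capacitor it carries a ferrite rod 9 mm thick along y at x = -39 mm (y -50 to +12, top 13 mm above the underside) and three cans 10 mm square at x = +38, y = 20 to 48 mm (top 16 mm up).
- capacitor_top (a point): Centre of the top of the tuning capacitor: a rigid aluminium block in the middle of the board, 32 mm (board x) by 30 mm (board y), 26 mm tall, 29 mm above the board's underside. Grip it across its 30 mm, fingers closing along the board's y (28 mm clear on either side, above the board's 3 mm), and press on its top.
- hole_round (a point): Centre, on the underside, of the board's round hole, 11 mm in diameter, at x = -36 mm, y = +42 mm of the board's frame. It belongs on stud_a.
- hole_slot (a point): Centre, on the underside, of the board's slotted hole, 11 mm (x) by 14 mm (y), at x = +26 mm, y = -42 mm of the board's frame. It belongs on stud_b.
- radio_case: Dark maroon bakelite half-shell of a radio, open side up, 132 (x) by 256 mm (y), wall tops 54 mm above the bench, held in a plywood nest 164 by 288 mm fixed to the bench. Origin: centre of the nest's underside, on the bench; z up. Its -y half is the empty bay (inner walls x = -62, +62, y = -124 mm, low rib at y = +4); its +y half holds a mounted loudspeaker, top 60 mm above the bench.
- board_place (a point): Where the origin of the fitted board comes to lie: x = 0, y = -62 mm in the radio_case frame, 34 mm above the bench; the fitted board's axes point as the case's. It rests there on four bosses (two are the studs' shoulders) and is not made for more than 60 N against the case.
- stud_a (a point): Tip of the brass stud for the round hole, at x = -36 mm, y = -20 mm in the radio_case frame. Both studs are upright, 8 mm in diameter, rise 22 mm above the boss that the board rests on (tip 56 mm above the bench), and their last 7 mm taper to a 3 mm tip.
- stud_b (a point): Tip of the brass stud for the slotted hole, at x = +26 mm, y = -104 mm in the radio_case frame; the same size as stud_a.
- clip_near (a joint): Spring clip at the middle of the board place's -x edge (x = -48 mm in the case frame): steel strip 14 mm wide, hinged at its foot, tip 51 mm above the bench; a ramp on top, and below it a lip that overhangs the board's edge by 3 mm. Angle in rad: 0 shut, growing as it is pushed outwards, 0.2 to 0.3 as the board's edge passes the lip, then it springs back to 0.
- clip_far (a joint): The same clip on the +x edge (x = +48 mm in the case frame). A board let down on the studs rests on both ramps, its underside about 9 mm above the bosses; pressing it on meets a resistance that grows to about 7 to 12 N, drops as the clips snap shut (one may go just before the other), then rises steeply on the bosses, with the capacitor's top 63 mm above the bench.
- battery_door: Black bakelite battery door lying flat, 62 by 92 mm, 6 mm thick with its ribs. Not needed. Origin: centre of its underside.
- speaker_basket: Spare loudspeaker in a nickel-plated basket, face down, 100 mm across, 38 mm tall. Not needed. Origin: centre of its underside.
- dial_pointer: Yellow plastic dial pointer lying flat, 84 mm long: a hub 18 mm across and 6 mm thick, with a needle 6 mm wide. Not needed. Origin: centre of the hub's underside; the needle points along its x.
- screwdriver: Screwdriver lying on the bench, 190 mm long. Not needed. Origin: below the middle of its length; it lies along its x.
Things that resemble listed ones, but are neither listed nor needed, are in the scene too. What is shaped like the circuit_board but red is not meant.

How it is judged (in metres and radians):
On the way:
1. both holes are threaded over their studs, the board lower than the stud tips (horizontal distance between hole_round and stud_a below 0.0035 m and horizontal distance between hole_slot and stud_b below 0.0045 m and z of each of hole_round, hole_slot in the frame of board_place below 0.018 m), for 0.05 s.
At the end, for the whole second after the job is handed in: The board lies still in its bay, the round hole within 3.5 mm of stud_a and the slotted hole within 4.5 mm of stud_b in plan, its underside within 2 mm of the bosses all over (tilt under 2 degrees), and both clips are shut over its edges (under 0.08 rad) (horizontal distance between hole_round and stud_a below 0.0035 m and horizontal distance between hole_slot and stud_b below 0.0045 m and z of each of hole_round, hole_slot, circuit_board in the frame of board_place below 0.002 m and angle between circuit_board's own z axis and vertical below 0.035 rad and value of joint each of clip_near, clip_far below 0.08 rad and linear speed of circuit_board below 0.02 m/s); the robot touches nothing.
It fails at once if the board is forced: more than 60 N between it and the case (contact force between circuit_board and radio_case above 60 N).
It fails at once if another loose part is moved by more than 20 mm (distance of any of battery_door, speaker_basket, dial_pointer, screwdriver from where it was at the start of the episode above 0.02 m).
It also fails if it takes over 45 s, if anything falls off the work surface, if the arm or the gripper's body presses on something with over 40 N, if the wrist force passes 120 N, or if a joint passes its speed limit or range.

ROBOT

A 6-joint arm with a two-finger parallel gripper is mounted at the origin on the work surface. World frame = base frame: x ahead of the robot, y to its left, z up, the work surface at z = 0. Lengths are in mm, angles in rad, forces in N, time in s.
With the tool pointing down it reaches from about 350 to 775 mm from the base axis. Payload 7.3 kg.
Tool frame: the origin (TCP) lies at the very end of the fingers, on their centre line; the grasp point (between the pads) lies 19 mm behind it (bot.grip_point_offset is the distance from the TCP to the grasp point, in mm); z points along the fingers, y is the line along which they close (so a half turn about z gives the same grasp; the last joint's range is limited). The gripper opens to 92 mm and grips with 3 to 60 N. Pads are 19 mm wide; open, the fingers measure 130 mm over their backs; the gripper's body (75 mm by 190 mm) begins 47 mm behind the grasp point.
Start: joints at [1.078, 0.342, 1.524, -0, 1.275, -0.146], TCP at [178.429, 493.769, 226.741] pointing down, gripper open.
Joint ranges: [-2.53, 2.53], [-0.77, 2.02], [0.04, 2.7], [-1, 4.14], [0.28, 2.66], [-3.11, 3.11]. Speed limits (rad/s): [2.57, 2.57, 3.14, 3.14, 3.14, 3.14].

INTERFACE

Orientations are given as [roll, pitch, yaw] about the fixed x, y, z axes, in that order (R = Rz(yaw) Ry(pitch) Rx(roll)).
In Python, from plant import bot gives the robot as it stands. The module is installed in compiled form; this text tells all that it offers.
- The arm moves only by the shell command python3 -m jog 'ROWS' [OPENING]. ROWS is JSON, a list of rows, each a list of 6 numbers: the shift along the tool's x, y, z in mm, then the turn, a rotation vector about the tool's x, y, z in rad. In form: [[dx, dy, dz, rx, ry, rz], ...]. A call has 1 to 12 rows; each row shifts and turns the commanded pose from where the row before left it, along the tool's axes as they then stand; what a row does not reach is not made up. A row lasts 1/10 s, in which the tool goes at most 50 mm and 8.59 degrees, less where a joint would pass 70% of its speed; a pose out of reach is approached as far as the arm can. A call with a gripper value outside its range is refused whole. OPENING is the opening in per cent of the stroke, from 0 (shut) to 100 (fully open), set as the call begins (- or left out, the last holds). The fingers move at their own pace and stop on an object; the grip force is fixed at half the most. Time passes only in rows, so rows that do not move let the fingers close. It gives the time, the measured TCP pose, the force, the opening and the grip force at its end, in the units of the state.
- bot.get_obs(): the state, without advancing time (a new reading comes with each control period).
- bot.capture(name): name is "scene" or "side" or "wrist"; returns the picture (384x512x3 uint8, red, green, blue); there is no depth.
- bot.camera_model(name): a dict with "fx", "fy", "cx", "cy" (pixels), "position" and "orientation" of the camera in the world; the wrist camera has in their place "T_tool_cam" (4x4, takes a point from camera to tool coordinates, whose origin is the TCP and whose axes are the flange's). Camera axes: x right, y down, z forward; pixel columns grow to the right and rows downward; lengths in mm; the calibration is good to about 2 mm. The wrist camera is an equidistant fisheye: a pixel r from the principal point sees the ray r / f radians off the axis. A picture is of the moment at which its call begins: read the wrist's pose just before it. camera_model takes no time and is no camera call.
- bot.close_job(): hands the job in; it is judged then, once.
Trained networks look in the newest picture that a camera, given by its name, has taken for a name from the list of things; names that differ only in an ending like _2 or _b are one class to them, and where a whole thing is asked for, a point or a joint stands for the part that bears it (a point fixed in the world has none). Each returns a list of dicts, best first, with "p" (0 to 1); they miss things now and then, are a little off and sometimes report something else, mostly with a low value. They report only what shows in the picture. A call takes as long as a camera call. They do not tell look-alikes from the thing itself.
- bot.outline_of(target, camera): "mask" (384x512 bool, what is visible of it) and "pixel" ([column, row] in pixels, amid what is visible of it).
The state is a dict: "time": time; "joint_positions": joint angles; "dq": joint speeds; "tau": joint torques, N m; "tool_pos": TCP position; "tcp_rot": TCP orientation; "contact_force": force on the tool from outside, world axes, zero at the start; "moment": the same for the moment, N m; "grip_width": finger opening in mm; "finger_force": force on a finger pad.
Only numpy, scipy, OpenCV 4.12 (cv2) and the standard library are available. Lean on these libraries where they do the work, as an engineer would, in place of code of your own. Each camera call takes 0.05 s, during which the arm holds its last target. There are 200 camera calls.

## Working session

There is one attempt and no reset: what is moved stays moved. The work goes in short steps, Python scripts to look and compute and a shell command to move; the robot and the scene stay as the last step left them, time stands still between calls to the robot, and variables do not carry over. Pictures are saved under pics/ and viewed, at most 10 in all, crops included, and the job is handed in when it is done.

```bash
mkdir -p pics; cat > h.py <<'E'
import numpy as np, cv2
from scipy.spatial.transform import Rotation as R
from plant import bot
def save(n,im): cv2.imwrite('pics/'+n+'.png',im[:,:,::-1])
E
python3 - <<'E'
from h import *
for c in ('scene','side','wrist'):
    print(c,bot.camera_model(c))
a=bot.capture('scene');b=bot.capture('side')
save('s1',np.hstack([a,b])[:, :]) if 0 else save('scene1',cv2.resize(a,(800,600)))
save('side1',cv2.resize(b,(800,600)))
o=bot.get_obs();print({k:np.round(v,3) for k,v in o.items()})
for c in ('scene','side'):
  for t in ('circuit_board','radio_case','capacitor_top','stud_a','stud_b','hole_round','hole_slot'):
    try: print(c,t,[(round(d['p'],2),np.round(d['pixel']),d['mask'].sum()) for d in bot.outline_of(t,c)])
    except Exception as e: print(c,t,e)
E
```

```text
scene {'fx': 403.2857297776991, 'fy': 403.2857297776991, 'cx': 260.2419752090834, 'cy': 186.90069103753277, 'position': array([1149.2831225 , -222.68694896,  905.4262138 ]), 'orientation': array([-2.4900794 , -0.01662444,  1.25200943])}
side {'fx': 474.42948504776757, 'fy': 474.42948504776757, 'cx': 252.92931903135838, 'cy': 197.17085167055237, 'position': array([-171.28896985, -875.06174521, 1090.64953637]), 'orientation': array([-2.3184352 ,  0.00420072, -0.70797354])}
wrist {'fx': 297.3186396354542, 'fy': 297.3186396354542, 'cx': 254.82382422218944, 'cy': 188.41402964327958, 'T_tool_cam': array([[-5.20744222e-04, -9.64353849e-01, -2.64615538e-01,
         7.11787916e+01],
       [ 9.99999667e-01, -6.68613535e-04,  4.68740378e-04,
         5.97388110e-01],
       [-6.28957118e-04, -2.64615206e-01,  9.64353875e-01,
        -1.58318174e+02],
       [ 0.00000000e+00,  0.00000000e+00,  0.00000000e+00,
         1.00000000e+00]])}
{'time': np.float64(0.1), 'joint_positions': array([ 1.078,  0.343,  1.525, -0.   ,  1.275, -0.146]), 'dq': array([ 0.001,  0.   , -0.003, -0.001, -0.001, -0.0
[... 865 characters left out ...]
 hole_slot [(0.75, array([338., 215.]), np.int64(1277)), (0.58, array([296., 123.]), np.int64(813))]
side circuit_board [(0.71, array([153., 211.]), np.int64(688)), (0.37, array([239., 168.]), np.int64(529))]
side radio_case [(0.73, array([287., 241.]), np.int64(4476))]
side capacitor_top [(0.89, array([154., 210.]), np.int64(718)), (0.73, array([236., 168.]), np.int64(553))]
side stud_a [(0.8, array([286., 240.]), np.int64(4478))]
side stud_b [(0.8, array([286., 240.]), np.int64(4478))]
side hole_round [(0.72, array([154., 210.]), np.int64(763)), (0.6, array([236., 168.]), np.int64(563))]
side hole_slot [(0.73, array([152., 209.]), np.int64(733)), (0.61, array([236., 168.]), np.int64(491))]
```

View pics/scene1.png

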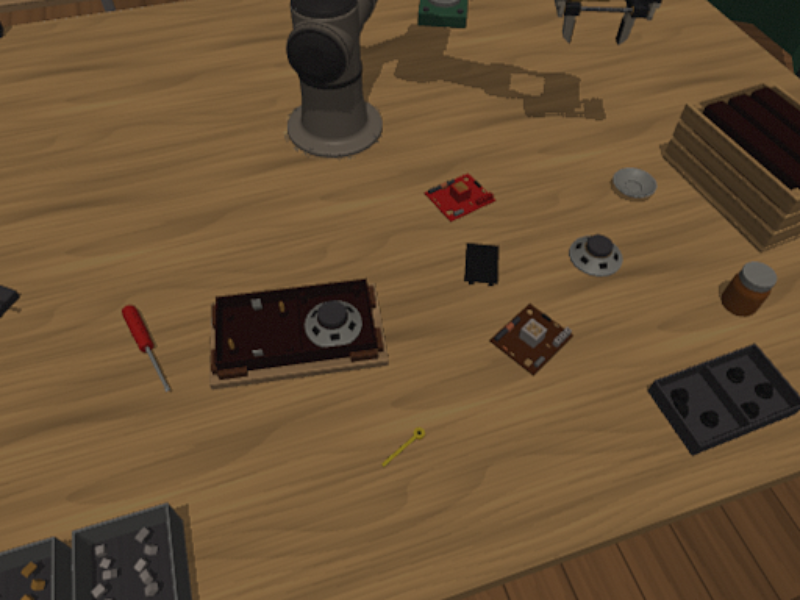

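View pics/side1.png

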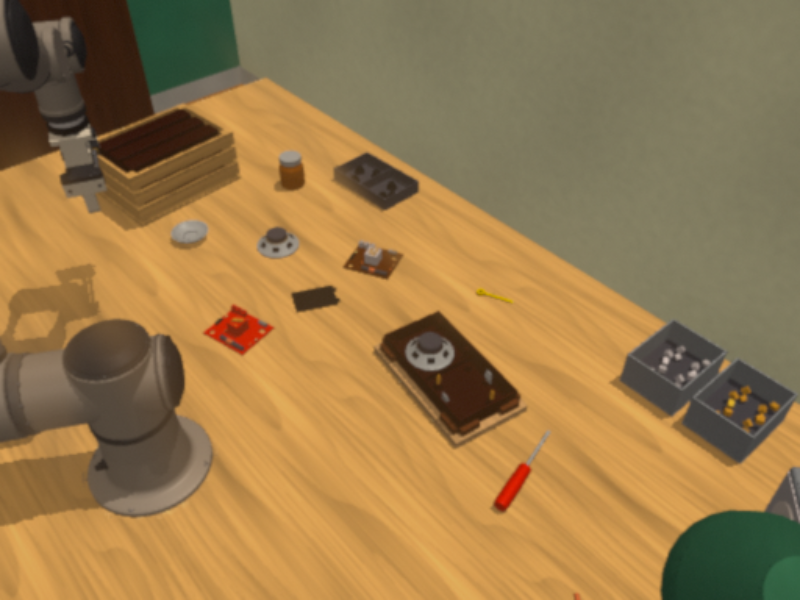

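The true board (brown) is at scene px ≈(341,216) and side px ≈(239,167); the red decoy is at scene (296,125). The case's empty bay is at its left half in the scene view, with brass studs near scene (180,196) and (148,220).

```bash
cat >> h.py <<'E'
def ray(c,px,obs=None):
    m=bot.camera_model(c); u=(px[0]-m['cx'])/m['fx']; v=(px[1]-m['cy'])/m['fy']
    if c!='wrist': 
        return m['position'], R.from_euler('xyz',m['orientation']).apply([u,v,1])
    r=np.hypot(u,v); s=np.sin(r)/r if r>1e-9 else 1
    T=m['T_tool_cam']; Q=R.from_euler('xyz',obs['tcp_rot'])
    return Q.apply(T[:3,3])+obs['tool_pos'], Q.apply(T[:3,:3]@[u*s,v*s,np.cos(r)])
def at(c,px,z,obs=None):
    p,d=ray(c,px,obs); return p+d*(z-p[2])/d[2]
def proj(P,obs):  # world points -> wrist px
    m=bot.camera_model('wrist'); T=m['T_tool_cam']; Q=R.from_euler('xyz',obs['tcp_rot'])
    q=(Q.inv().apply(np.atleast_2d(P)-obs['tool_pos'])-T[:3,3])@T[:3,:3]
    n=np.hypot(q[:,0],q[:,1]); th=np.arctan2(n,q[:,2])
    return np.c_[m['cx']+m['fx']*th*q[:,0]/n, m['cy']+m['fy']*th*q[:,1]/n]
E
python3 - <<'E'
from h import *
s=.64
print('cap',at('scene',(533*s,325*s),29), at('side',(374*s,250*s),29))
print('board',[np.round(at('scene',(x*s,y*s),3)[:2]) for x,y in((530,305),(573,334),(533,373),(490,340))])
print('studs scene',at('scene',(281*s,303*s),56),at('scene',(231*s,339*s),56))
print('studs side',at('side',(438*s,376*s),56),at('side',(492*s,391*s),56))
print('nest',[np.round(at('scene',(x*s,y*s),0)[:2]) for x,y in((211,384),(387,362))])
print('basket',at('scene',(596*s,255*s),15),'door',at('scene',(482*s,264*s),3),'pointer',at('scene',(405*s,447*s),3),'drv',at('scene',(147*s,347*s),8))
E
```

```text
cap [649.91724146 182.27752139  29.        ] [660.83784577 178.92502767  29.        ]
board [array([594., 208.]), array([673., 252.]), array([722., 153.]), array([641., 111.])]
studs scene [ 497.21822215 -213.09248557   56.        ] [ 543.52368726 -303.01066643   56.        ]
studs side [ 490.23662925 -218.49257331   56.        ] [ 539.98562084 -309.94041813   56.        ]
nest [array([ 580., -352.]), array([628., -69.])]
basket [533.08915461 369.84524854  15.        ] door [480.27081289 162.31019866   3.        ] pointer [780.33829517 -87.72005924   3.        ] drv [ 482.96473816 -442.64313436    8.        ]
```

```bash
python3 -m jog '[[-46,-11,0,0,0,0],[-46,-11,0,0,0,0],[-46,-11,0,0,0,0],[-46,-11,0,0,0,0],[-46,-11,0,0,0,0],[-46,-11,0,0,0,0],[-46,-11,0,0,0,0],[-46,-11,0,0,0,0],[-46,-11,0,0,0,0],[-46,-11,0,0,0,0],[-46,-11,0,0,0,0],[-46,-11,0,0,0,0]]' 65
python3 -m jog '[[0,0,0,0,0,-0.13],[0,0,0,0,0,-0.13],[0,0,0,0,0,-0.13],[0,0,0,0,0,-0.14],[0,0,0,0,0,-0.14],[0,0,0,0,0,-0.14],[0,0,0,0,0,0],[0,0,0,0,0,0]]'
python3 - <<'E'
from h import *
o=bot.get_obs(); a=bot.capture('wrist'); save('w1',cv2.resize(a,(800,600)))
print(o['tool_pos'],o['tcp_rot'],o['joint_positions'])
for t in ('capacitor_top','circuit_board'):
  for d in bot.outline_of(t,'wrist'):
    cs=cv2.findContours(d['mask'].astype('uint8'),0,2)[0]; c=max(cs,key=cv2.contourArea)
    print(t,d['p'],d['pixel'],d['mask'].sum(),cv2.approxPolyDP(c,8,True)[:,0].tolist())
E
```

```text
time: 2.0
tool_pos: [654.1, 180.7, 226.7]
tcp_rot: [3.141, -0.0, 2.795]
contact_force: [1.2, 0.4, -0.3]
grip_width: 59.5
finger_force: 0.0
time: 2.8
tool_pos: [652.7, 182.0, 226.6]
tcp_rot: [3.141, -0.0, -2.682]
contact_force: [0.1, -0.7, 0.1]
grip_width: 59.7
finger_force: 0.0
[652.66812122 182.00667501 226.57081483] [ 3.14145393e+00 -1.93095562e-04 -2.68216279e+00] [ 1.58924788e-01  6.35751436e-01  1.03875974e+00  7.57561240e-05
  1.46730698e+00 -1.87130922e+00]
capacitor_top 0.91 [254.1, 165.2] 6102 [[208, 131], [214, 200], [294, 198], [294, 128]]
circuit_board 0.84 [251.0, 161.8] 6053 [[208, 130], [213, 200], [294, 198], [295, 128]]
```

View pics/w1.png

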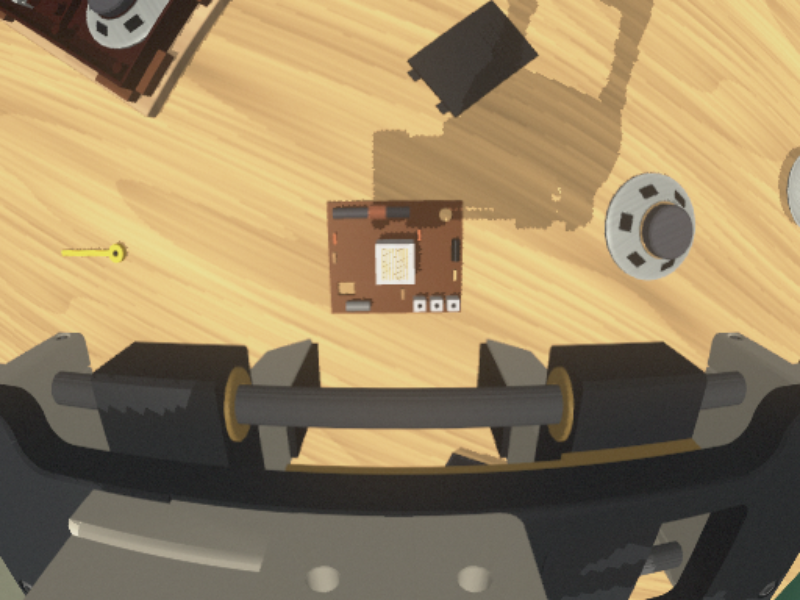

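The wrist view shows the brown board with the ferrite rod at top left (365,213), the cans at bottom right (436,305), capacitor top at about (395,262). So board +x is image-down, +y image-right, yaw ≈ 0.46.

```bash
cat >> h.py <<'E'
def fit(B,W):
    B=np.asarray(B,float);W=np.asarray(W)[:,:2]; b=B-B.mean(0);w=W-W.mean(0)
    a=np.arctan2((b[:,0]*w[:,1]-b[:,1]*w[:,0]).sum(),(b*w).sum()); c,s=np.cos(a),np.sin(a)
    M=np.array([[c,-s],[s,c]]); t=W.mean(0)-M@B.mean(0); return t,a,np.linalg.norm(B@M.T+t-W,axis=1),M
E
python3 - <<'E'
from h import *
o=bot.get_obs(); a=bot.capture('wrist')
px=np.array([[208,130],[294,128.5],[295,200],[213,200]],float)+.5
px2=np.array([[328,202],[462,201],[463,313],[332,313]])*.64
for p in (px,px2):
    t,y,e,M=fit([[-48,-56],[-48,56],[48,56],[48,-56]],[at('wrist',q,3,o) for q in p]); print(t,y,e)
hsv=cv2.cvtColor(a,cv2.COLOR_RGB2HSV)
r=at('wrist',(395*.64,262*.64),29,o); print('cap',r)
m=cv2.inRange(hsv,(0,0,150),(179,90,255)); m[:150]=0;m[185:]=0;m[:,:236]=0;m[:,270:]=0
ys,xs=np.nonzero(m);print(xs.mean(),ys.mean(),xs.min(),xs.max(),ys.min(),ys.max(), at('wrist',(xs.mean(),ys.mean()),29,o))
g=at('wrist',(xs.mean(),ys.mean()),29,o)
Q=R.from_euler('xyz',o['tcp_rot']); print('tool delta fit',Q.inv().apply([*(t-o['tool_pos'][:2]),0]),'cap',Q.inv().apply([*(g-o['tool_pos'])[:2],0]))
E
```

```text
[656.66522469 182.02931636] 0.48250397149543117 [0.32921086 1.60921405 1.09880608 1.97735843]
[655.74515116 182.4505911 ] 0.4714611093532851 [0.42493867 1.28922936 1.57183468 0.65868005]
cap [654.28716765 180.75053476  29.        ]
252.1385083713851 168.60121765601218 240 265 156 181 [655.67536998 180.53549605  29.        ]
tool delta fit [-2.94106857e+00 -9.90839354e-01 -2.93905509e-04] cap [-2.02655774e+00 -2.67492023e+00 -4.71779368e-04]
```

```bash
python3 -m jog '[[-2.5,-1.8,40,0,0,-0.015],[0,0,45,0,0,0],[0,0,45,0,0,0],[0,0,45,0,0,0],[0,0,30,0,0,0],[0,0,10,0,0,0],[0,0,3,0,0,0],[0,0,0,0,0,0],[0,0,0,0,0,0]]' 65
python3 -m jog '[[0,0,0,0,0,0],[0,0,0,0,0,0],[0,0,0,0,0,0],[0,0,0,0,0,0],[0,0,0,0,0,0],[0,0,0,0,0,0]]' 10
```

```text
time: 3.9
tool_pos: [657.2, 181.8, 11.1]
tcp_rot: [-3.14, 0.004, -2.664]
contact_force: [0.6, 0.2, -0.1]
grip_width: 59.8
finger_force: 0.0
time: 4.5
tool_pos: [655.9, 181.5, 9.0]
tcp_rot: [-3.142, 0.0, -2.663]
contact_force: [-0.2, -0.4, 1.7]
grip_width: 29.4
finger_force: 30.0
```

```bash
python3 -m jog '[[0,0,-15,0,0,0],[0,0,-40,0,0,0],[0,0,-40,0,0,0],[0,0,-40,0,0,0],[0,0,-35,0,0,0],[0,0,0,0,0,0]]'
python3 -m jog '[[10,-19,0,0,0,0],[20,-37,0,0,0,0],[20,-37,0,0,0,0],[20,-37,0,0,0,0],[20,-37,0,0,0,0],[20,-37,0,0,0,0],[20,-37,0,0,0,0],[20,-37,0,0,0,0],[20,-37,0,0,0,0],[20,-37,0,0,0,0],[10,-19,0,0,0,0],[0,0,0,0,0,0.04]]'
python3 -m jog '[[0,0,0,0,0,0.12],[0,0,0,0,0,0.12],[0,0,0,0,0,0.12],[0,0,0,0,0,0.12],[0,0,0,0,0,0.12],[0,0,0,0,0,0],[0,0,0,0,0,0]]'
python3 - <<'E'
from h import *
o=bot.get_obs(); a=bot.capture('wrist'); save('w2',cv2.resize(a,(800,600),interpolation=cv2.INTER_CUBIC)); np.save('w2.npy',a)
import pickle; pickle.dump(o,open('w2.pkl','wb'))
print(o['tool_pos'],o['tcp_rot'],o['finger_force'])
E
```

```text
time: 5.1
tool_pos: [658.4, 182.0, 186.5]
tcp_rot: [-3.138, 0.012, -2.663]
contact_force: [0.5, 0.3, -0.2]
grip_width: 29.8
finger_force: 30.0
time: 6.3
tool_pos: [648.1, -243.3, 178.1]
tcp_rot: [3.141, -0.001, -2.708]
contact_force: [0.2, -0.4, -1.9]
grip_width: 29.5
finger_force: 30.0
time: 7.0
tool_pos: [648.9, -239.3, 178.6]
tcp_rot: [3.141, -0.0, 2.984]
contact_force: [-0.1, 0.3, 0.3]
grip_width: 29.8
finger_force: 30.0
[ 648.91266308 -239.29194948  178.58751722] [ 3.14117112e+00 -4.22391240e-04  2.98350366e+00] 29.99735176563263
```

View pics/w2.png

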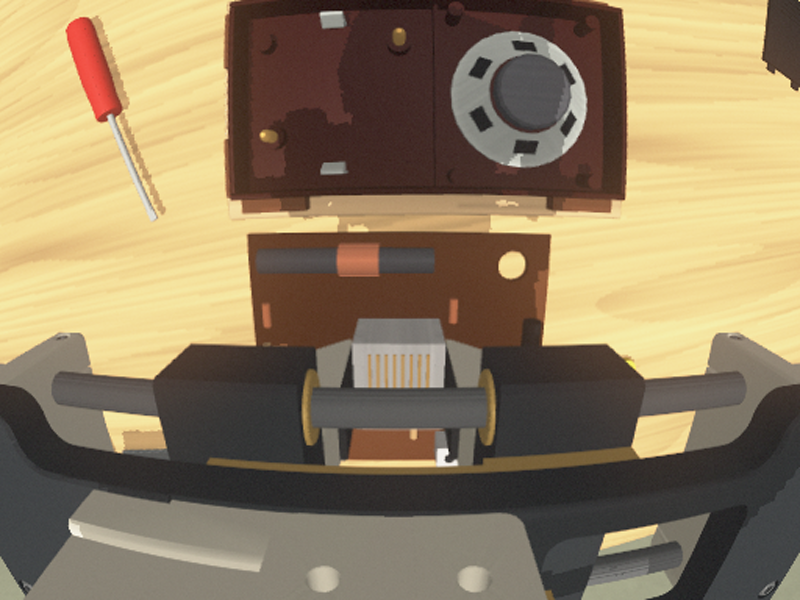

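The wrist view shows stud_a tip at ≈(399,30), stud_b tip ≈(261,134), clips at (333,18) and (334,168), and the held board with its round hole at (512,264) and upper corners (248,234), (551,234).

```bash
python3 - <<'E'
from h import *
import pickle
o=pickle.load(open('w2.pkl','rb'));a=np.load('w2.npy')
Q=R.from_euler('xyz',o['tcp_rot']); k=.64; z0=o['tool_pos'][2]-9
hsv=cv2.cvtColor(a,cv2.COLOR_RGB2HSV)
for nm,(x,y) in dict(a=(256,23),b=(170,86)).items():
    s=hsv[max(y-12,0):y+13,x-12:x+13].astype(int); m=(s[...,1]>110)&(s[...,2]>120)&(s[...,0]>12)&(s[...,0]<32)
    yy,xx=np.nonzero(m); print(nm,m.sum(),xx.min()+x-12,xx.max()+x-12,yy.min()+max(y-12,0),yy.max()+max(y-12,0),xx.mean()+x-12,yy.mean()+max(y-12,0))
h=hsv[155:185,310:345].astype(int); m=h[...,2]>190; yy,xx=np.nonzero(m); hp=(xx.mean()+310,yy.mean()+155); print('hole',hp,m.sum(),xx.ptp() if hasattr(xx,'ptp') else np.ptp(xx)+1,np.ptp(yy)+1)
tl=lambda p:Q.inv().apply(p-o['tool_pos'])
hw=at('wrist',hp,z0+1.5,o);print('hole tool',tl(hw), 'expect (36,42)')
for c in((248,234),(551,234)): print('corner tool',tl(at('wrist',np.array(c)*k,z0+3,o)),'expect (48,-/+56)')
sa=at('wrist',(399*k,30*k),55,o);sb=at('wrist',(262*k,134*k),55,o);d=sb-sa
print(sa,sb,np.linalg.norm(d),'exp 104.4 yaw',np.arctan2(d[1],d[0])-np.arctan2(-84,62))
ca=at('wrist',(333*k,18*k),51,o);cb=at('wrist',(334*k,168*k),51,o);print('clips',ca,cb,np.arctan2(cb[1]-ca[1],cb[0]-ca[0]))
cs=[at('wrist',(x*k,y*k),54,o) for x,y in((230,196),(624,197))];print(cs,np.linalg.norm(cs[1]-cs[0]),'exp256 yaw',np.arctan2(*(cs[0]-cs[1])[:2]*[1,-1])) 
E
```

```text
a 36 252 258 18 23 255.30555555555554 20.5
b 74 166 176 83 90 171.1081081081081 86.70270270270271
hole (np.float64(327.15546218487395), np.float64(169.19747899159663)) 238 17 17
hole tool [37.07598498 42.67502923  7.53365084] expect (36,42)
corner tool [ 49.08122386 -54.66094287   5.99769116] expect (48,-/+56)
corner tool [49.03680629 57.13386882  6.0447976 ] expect (48,-/+56)
[ 492.39217789 -212.947281     55.        ] [ 541.2509707  -305.87676604   55.        ] 104.99081305630965 exp 104.4 yaw -0.15179424755039306
clips [ 475.53578939 -251.4304536    51.        ] [ 570.95467631 -265.76010527   51.        ] -0.1490623256134496
[array([ 575.00519162, -334.31034516,   54.        ]), array([613.48368007, -82.64615943,  54.        ])] 254.58879875067774 exp256 yaw -0.1517211707746747
```

```bash
python3 -m jog '[[15,-5,0,0,0,-0.007],[35,-12,0,0,0,0],[35,-12,0,0,0,0],[25,-8,0,0,0,0],[11,-3.5,20,0,0,0],[0,0,35,0,0,0],[0,0,30,0,0,0],[0,0,14,0,0,0],[0,0,0,0,0,0],[0,0,0,0,0,0],[0,0,0,0,0,0]]'
python3 - <<'E'
from h import *
o=bot.get_obs(); a=bot.capture('wrist'); save('w3',cv2.resize(a,(800,600),interpolation=cv2.INTER_CUBIC)); np.save('w3.npy',a)
b=bot.capture('scene'); c=bot.capture('side')
f=lambda im,x,y:cv2.resize(im[y:y+75,x:x+100],(800,600),interpolation=cv2.INTER_CUBIC)
save('sc3',np.vstack([cv2.resize(b[165:265,120:260],(420*1,300)),cv2.resize(c[185:285,235:375],(420,300))]))
import pickle; pickle.dump(o,open('w3.pkl','wb'))
print(o['tool_pos'],o['tcp_rot'],o['finger_force'])
E
```

```text
time: 8.15
tool_pos: [523.9, -261.6, 81.1]
tcp_rot: [-3.141, 0.002, 2.988]
contact_force: [0.2, 0.4, -0.2]
grip_width: 29.9
finger_force: 30.0
[ 523.91097091 -261.56971535   81.06284747] [-3.14065469e+00  2.27124558e-03  2.98762012e+00] 29.99715507030487
```

View pics/w3.png

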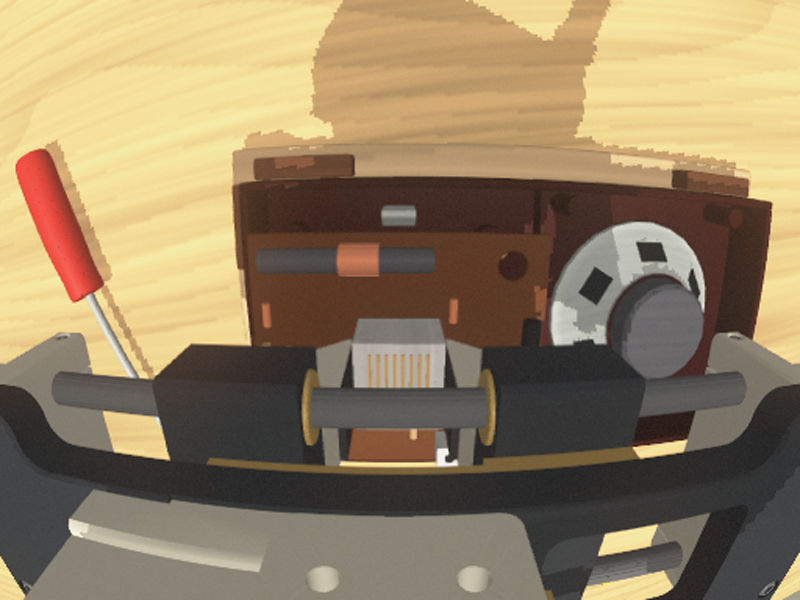

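View pics/sc3.png

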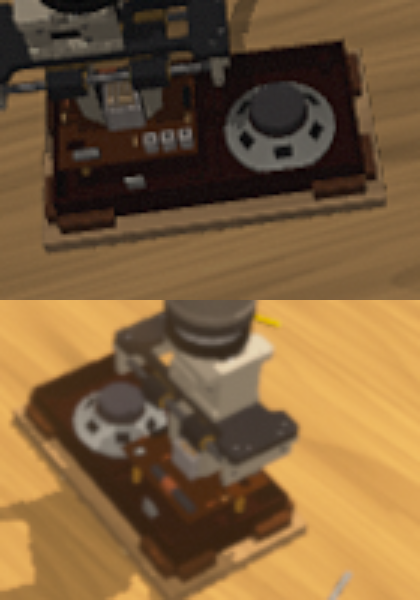

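The wrist view shows the board over the bay, hole at (512,264) dark; the stud is still hidden beneath the hole edge by parallax at this height. I'll lower to just above the tips and look through the hole.

```bash
python3 -m jog '[[0,0,5,0,0,0],[0,0,5,0,0,0],[0,0,3,0,0,0],[0,0,0,0,0,0],[0,0,0,0,0,0],[0,0,0,0,0,0]]'
python3 - <<'E'
from h import *
o=bot.get_obs(); a=bot.capture('wrist'); np.save('w4.npy',a)
import pickle; pickle.dump(o,open('w4.pkl','wb'))
x=cv2.resize(a[150:190,300:355],(550,400),interpolation=cv2.INTER_CUBIC)
x=np.clip(x.astype(int)*2,0,255).astype('uint8'); save('w4',x)
print(o['tool_pos'],o['tcp_rot'],o['finger_force'])
# predicted px of stud tip / hole if aligned
Q=R.from_euler('xyz',o['tcp_rot']); h=Q.apply([37.1,42.7,0])+o['tool_pos']
for z in (o['tool_pos'][2]-9+1.5,56,52): print(z,(proj([h[0],h[1],z],o)-[300,150])*10)
E
```

```text
time: 8.9
tool_pos: [523.2, -261.2, 66.8]
tcp_rot: [3.142, 0.0, 2.987]
contact_force: [-0.1, 0.6, 0.1]
grip_width: 29.8
finger_force: 30.0
[ 523.20138679 -261.19683941   66.77445993] [3.14158261e+00 2.37073943e-04 2.98681395e+00] 29.997174739837646
59.27445992719933 [[272.16868279 191.64344523]]
56 [[259.23770253 180.39084553]]
52 [[244.03377351 167.18342103]]
```

View pics/w4.png

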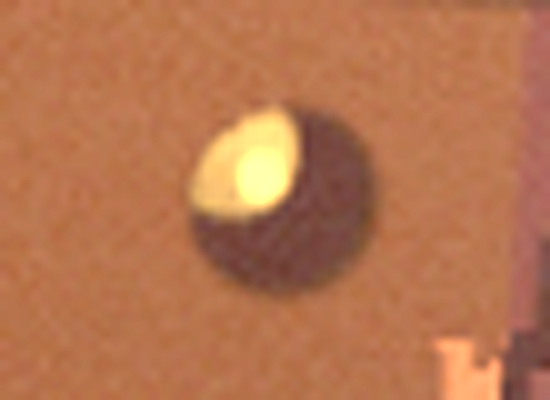

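Hole centre is at crop (282,200), stud tip at (262,176); if aligned the tip should be offset (−13,−11) px×10, so the stud sits about +0.8 mm in tool x and −0.4 mm in tool y from the hole.

```bash
python3 -m jog '[[0.8,-0.4,0,0,0,-0.003],[0,0,0,0,0,0],[0,0,3,0,0,0],[0,0,3,0,0,0],[0,0,2,0,0,0],[0,0,2,0,0,0],[0,0,2,0,0,0],[0,0,0,0,0,0],[0,0,0,0,0,0]]'
python3 - <<'E'
from h import *
o=bot.get_obs(); print(o['tool_pos'],o['tcp_rot'],o['contact_force'],o['moment'])
a=bot.capture('wrist'); b=bot.capture('side');c=bot.capture('scene')
x=np.hstack([cv2.resize(i,(400,300),interpolation=cv2.INTER_CUBIC) for i in (a[150:190,300:353],)]+[cv2.resize(b[205:265,260:340],(400,300),interpolation=cv2.INTER_CUBIC)])
y=np.hstack([cv2.resize(c[180:240,125:205],(400,300),interpolation=cv2.INTER_CUBIC),cv2.resize(a[140:310,130:357],(400,300))])
save('w5',np.clip(np.vstack([x,y]).astype(int)*3//2,0,255).astype('uint8'))
E
```

```text
time: 9.85
tool_pos: [522.5, -261.5, 54.8]
tcp_rot: [-3.142, 0.001, 2.99]
contact_force: [1.0, -0.2, -0.5]
grip_width: 29.8
finger_force: 30.0
[ 522.48441101 -261.51407401   54.75648447] [-3.14153265e+00  5.35309247e-04  2.98975125e+00] [ 0.9825029  -0.15471073 -0.51312406] [ 0.04152325 -0.1715005   0.01921215]
```

View pics/w5.png

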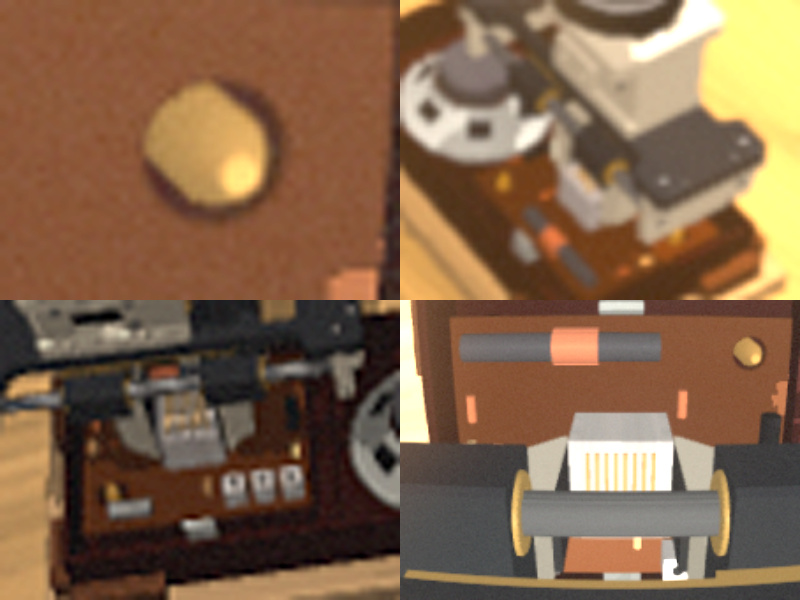

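Both studs protrude through their holes (round hole stud centred in the top-left crop, stud_b above the can in the scene crop). Now press.

```bash
python3 -m jog '[[0,0,2,0,0,0],[0,0,2,0,0,0],[0,0,1,0,0,0],[0,0,1,0,0,0],[0,0,0,0,0,0],[0,0,0,0,0,0]]'; python3 -m jog '[[0,0,1,0,0,0],[0,0,1,0,0,0],[0,0,0,0,0,0]]';
```

```text
time: 10.6
tool_pos: [522.5, -261.7, 49.2]
tcp_rot: [-3.141, 0.001, 2.99]
contact_force: [0.7, -0.5, 5.1]
grip_width: 29.8
finger_force: 30.0
time: 10.9
tool_pos: [522.4, -261.6, 47.1]
tcp_rot: [-3.141, 0.001, 2.99]
contact_force: [0.0, -0.3, 0.9]
grip_width: 29.5
finger_force: 30.0
```

```bash
python3 -m jog '[[0,0,1,0,0,0],[0,0,1,0,0,0],[0,0,0,0,0,0]]'; python3 -m jog '[[0,0,1,0,0,0],[0,0,0.5,0,0,0],[0,0,0,0,0,0]]'
```

```text
time: 11.2
tool_pos: [521.5, -260.9, 43.7]
tcp_rot: [3.14, -0.002, 2.99]
contact_force: [0.2, 0.5, -3.2]
grip_width: 29.5
finger_force: 30.0
time: 11.5
tool_pos: [522.2, -261.4, 43.2]
tcp_rot: [3.141, -0.0, 2.99]
contact_force: [-0.2, 0.3, -2.0]
grip_width: 29.8
finger_force: 30.0
```

```bash
python3 -m jog '[[0,0,0.5,0,0,0],[0,0,0,0,0,0],[0,0,0,0,0,0]]'; python3 -m jog '[[0,0,0.5,0,0,0],[0,0,0,0,0,0],[0,0,0,0,0,0]]'
```

```text
time: 11.8
tool_pos: [522.4, -261.4, 42.9]
tcp_rot: [-3.142, 0.0, 2.99]
contact_force: [-0.1, 0.8, 2.7]
grip_width: 29.9
finger_force: 30.0
time: 12.1
tool_pos: [522.4, -261.4, 42.9]
tcp_rot: [-3.141, 0.001, 2.99]
contact_force: [-2.3, 2.0, 7.0]
grip_width: 29.7
finger_force: 30.0
```

The board has bottomed on the bosses (force rises, z stays at 42.9). Release and draw clear.

```bash
python3 -m jog '[[0,0,0,0,0,0],[0,0,0,0,0,0],[0,0,0,0,0,0],[0,0,0,0,0,0]]' 60; python3 -m jog '[[0,0,-10,0,0,0],[0,0,-30,0,0,0],[0,0,-40,0,0,0],[0,0,-40,0,0,0],[-40,0,0,0,0,0],[-40,0,0,0,0,0],[-40,0,0,0,0,0],[0,0,0,0,0,0],[0,0,0,0,0,0]]'
python3 - <<'E'
from h import *
o=bot.get_obs(); print(o['tool_pos'],o['contact_force'])
a=bot.capture('wrist'); b=bot.capture('scene')
save('w6',np.vstack([cv2.resize(a[0:150,100:420],(640,300),interpolation=cv2.INTER_CUBIC),cv2.resize(b[170:250,125:295],(640,300),interpolation=cv2.INTER_CUBIC)]))
E
```

```text
time: 12.5
tool_pos: [522.2, -261.4, 42.0]
tcp_rot: [3.141, -0.0, 2.99]
contact_force: [-1.3, 0.2, 0.3]
grip_width: 53.7
finger_force: 0.0
time: 13.4
tool_pos: [640.9, -279.3, 161.5]
tcp_rot: [3.141, -0.001, 2.99]
contact_force: [-0.8, 0.5, 0.5]
grip_width: 55.3
finger_force: 0.0
[ 640.85621282 -279.25601302  161.53018127] [-0.78690405  0.47079159  0.51820828]
```

View pics/w6.png

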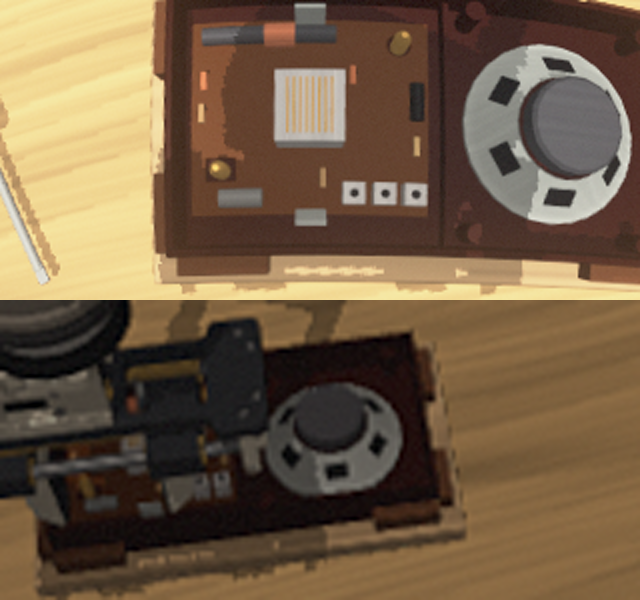

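The board lies flat on its studs at (400,42) and (220,168), and both clips, at (310,13) and (310,217), reach its edges. A quick check of clip spacing and capacitor height before handing in.

```bash
python3 - <<'E'
from h import *
o=bot.get_obs()
f=lambda x,y,z: at('wrist',(x/2+100-.25,y/2-.25),z,o)
a,b=f(310,13,51),f(310,217,51); print('clips',a,b,np.linalg.norm(a-b))
# capacitor top corners at z=63: size should be 32x30
c=[f(*p,63) for p in((275,69),(345,69),(346,142),(275,142))]; print([np.linalg.norm(c[i]-c[i-1]).round(1) for i in range(4)],np.mean(c,0))
e=[f(*p,37) for p in((191,23),(428,215))];print('diag',np.linalg.norm(e[0]-e[1]),'exp 147.5',np.mean(e,0))
E
```

```text
clips [ 473.98155304 -253.21725639   51.        ] [ 569.33563126 -267.86829366   51.        ] 96.47306943653085
[np.float64(32.9), np.float64(30.0), np.float64(32.9), np.float64(30.3)] [ 520.67086258 -260.28869538   63.        ]
diag 149.10683369826614 exp 147.5 [ 519.58280313 -260.69262777   37.        ]
```

Clip spacing is 96.5 mm, the same as when shut before, and the sizes agree with the seated height.

```bash
python3 -c "from plant import bot; print(bot.close_job())"
```

```text
the job is handed in; nothing more can be done
None
```

The circuit board is threaded on both studs and pressed down onto its supports; the last picture shows both spring clips shut, the gripper is clear, and the job was handed in after about 13.5 s, though the hand-in call returned no verdict.

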